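# Unclamp a wear bar from the tilted welding jig

## Task

The studded wear bar in the tilted welding jig is finished. Throw the toggle clamp's orange handle back over centre until the clamp stands fully open, then lift the bar out and set it down gently, studs up, square across the middle of both wooden battens on the free part of the tray, clear of the finished bar. Leave the clamp open, keep the bar off the bench, and leave everything else where it is.

Things in the scene. Friction and masses are not known exactly. Their poses are not given: they have to be found in the camera images.
- jig: Fixed yellow sloping jig plate, 270 mm wide, 150 mm along the slope. Origin: centre of its upper face, 85 mm above the bench. x up the slope (35 degrees, away from the robot), y level, z square off the plate. The bar lies at y -45 mm on 14 mm rests; two pins under its lower edge, 44 mm either side of its middle, and one at its -y end rise 26 mm off the plate. The clamp stands at y 54 to 130 mm.
- bar_center (a point): Centre of the wear bar's steel body, studs not counted: 34 (x) by 130 (y) by 18 mm (z), about 0.7 kg; its sides are free at mid-length. Three bright studs 21 mm across, 13.5 mm tall, stand on its +z face at y -48, -18, +12 mm. Seated, it has the jig's axes and is at (0, -45, 23) mm in the jig's frame, its underside 14 mm off the plate. The clamp's tip presses on it at y +50 mm with about 15 N.
- handle_grip (a point): Middle of the clamp's orange handle grip, 19 mm thick, 97 mm long, z along it. Clamped, it stands square off the plate, this point at (0, 65, 140) mm in the jig's frame. It swings in the jig's y-z plane away from the bar: about 7 N here snaps it over centre, then little is needed; the point passes (0, 100, 130) and (0, 133, 107) to (0, 154, 61) mm, fully open, leaning 76 degrees. It stays put.
- clamp_arm (a joint): Angle (rad) of the clamp's hold-down arm about its pivot at y 63, z 48 mm in the jig's frame: about 0.04 clamped (arm along -y, tip on the bar, top of its spindle at y 5, z 86 mm); grows as it lifts; 1.72 at its stop, fully open: arm upright, up to z 110 mm, between y 45 and 110 mm. The handle drives it: at first hardly, then faster than itself.
- tray: Fixed dark steel tray, 260 (x) by 160 mm (y), rim 15 mm high. Origin: centre of its underside on the bench; z up. Two pale wooden battens, 18 mm wide, run along x at y -45 and +45 mm, tops 28 mm above the bench; the tray floor is at 3 mm. Bars lie across them, length along y, studs up. The finished bar is at its +x end; the rest is free.
- tray_free (a point): Middle of the free part of the tray: midway between the battens, at the height of their tops, 45 mm to -x of the tray's centre. Axes as the tray's.
- done_bar_center (a point): Centre of the finished bar, of the same size and make as the wear bar, lying across the battens at x 78 to 95 mm in the tray's frame. Leave it alone.
- bolt: Loose hex bolt standing on its head: head 35 mm across, 68 mm tall over all. Origin under its head. Leave it alone.
- screw_clamp: Loose black screw clamp lying flat beyond the jig: rail 270 mm long, jaws 90 mm, 26 mm high. Origin under the rail's middle. Leave it alone.
- brush: Loose brush with a wooden handle lying flat beyond the tray, about 200 mm long. Leave it alone.
- handle_end (a point): Free end of the orange handle, 48.5 mm beyond handle_grip; at (0, 66, 188) mm in the jig's frame while clamped, about (0, 201, 72) mm fully open.

How it is judged:
On the way, in this order (a step that is already met when the one before it is completed fails the run):
1. the clamp is thrown fully open while the bar still lies in its seat (value of joint clamp_arm above 1.4 rad and distance of bar_center from where it was at the start of the episode below 0.015 m), for 0.2 s.
2. the bar is lifted out of the jig, clear of its locating pins (z of bar_center in the frame of jig above 0.045 m), for 0.1 s.
At the end, for the whole second after the job is handed in: The clamp is still open (arm joint above 1.4); the bar lies flat, studs up (within 0.1 rad), across both battens (within 20 mm of midway, within 0.3 rad of square) on the tray's free part (x -110 to +35 mm in the tray's frame), at rest, not touching the finished bar (value of joint clamp_arm above 1.4 rad and x of bar_center in the frame of tray between -0.11 and 0.035 m and y of bar_center in the frame of tray between -0.02 and 0.02 m and z of bar_center in the frame of tray between 0.032 and 0.042 m and angle between bar_center's own z axis and vertical below 0.1 rad and angle between the y axis of bar_center and the y axis of tray, either way round below 0.3 rad and linear speed of bar below 0.02 m/s and contact force between bar and done_bar below 0.5 N).
It fails at once if the bar is pressed or struck on the tray with over 100 N (contact force between bar and tray above 100 N).
It fails at once if the bar is dropped or knocked: it moves faster than 0.45 m/s with no finger on it (a free fall of about 10 mm) (linear speed of bar above 0.45 m/s and contact force between the fingers and bar below 0.5 N).
It fails at once if the bar touches the bench (contact force between bar and table above 1 N).
It fails at once if the finished bar, the bolt, the screw clamp or the brush is moved more than 20 mm (distance of any of done_bar_center, bolt, screw_clamp, brush from where it was at the start of the episode above 0.02 m).
It also fails if it takes over 54 s, if anything falls off the work surface, if the arm or the gripper's body presses on something with over 40 N, if the wrist force passes 120 N, or if a joint passes its speed limit or range.

## Robot

A 6-joint arm with a two-finger parallel gripper is mounted at the origin on the work surface. World frame = base frame: x ahead of the robot, y to its left, z up, the work surface at z = 0. Lengths are in m, angles in rad, forces in N, time in s.
With the tool pointing down it reaches from about 0.275 to 0.725 m from the base axis. Payload 15.9 kg.
Tool frame: the origin (TCP) lies at the very end of the fingers, on their centre line; the grasp point (between the pads) lies 19 mm behind it; y points along the fingers, z is the direction in which the jaws open and shut, and the axes are right-handed (so a half turn about y gives the same grasp; the last joint's range is limited). The gripper opens to 85 mm and grips with 20 to 120 N. Pads are 22 mm wide; open, the fingers measure 114 mm over their backs; the gripper's body (76 mm by 85 mm) begins 54 mm behind the grasp point. The pads swing forward as they close: fully open they stand 13 mm farther back than shut.
Start: joints at [1.13, 0.213, -0.034, 1.323, 0, 1.571], TCP at [0.213, 0.452, 0.231] pointing down, gripper open.
Joint ranges: [-2.98, 2.98], [-0.74, 1.72], [-1.14, 1.35], [-2.1, 2.04], [-1.57, 1.44], [-3.14, 3.14]. Speed limits (rad/s): [1.89, 1.89, 2.39, 2.57, 3.14, 3.14].

## Interface

Orientations are given as a unit quaternion [w, x, y, z].
In Python, from cell import ctrl gives the robot as it stands. The module is installed in compiled form; this text tells all that it offers.
- The arm moves only by the tool play_rows, never from a script. Its argument "increments" is one flat list of numbers, 4 for each row, row after row: the shift along the world's x, y, z in mm, then the turn about the world's z in rad. A call has exactly 10 rows; each row shifts and turns the commanded pose from where the row before left it; what a row does not reach is not made up. A row lasts 1/10 s, in which the tool goes at most 50 mm and 8.59 degrees, less where a joint would pass 70% of its speed; a pose out of reach is approached as far as the arm can. A call is refused whole if a number of a shift passes 50 or a number of a turn 0.15, either way. A call with a gripper value outside its range is refused whole. "claw" is the opening, from 0 (shut) to 1 (fully open), set as the call begins (left out, the last holds). The fingers move at their own pace and stop on an object; "grip_force" is the grip in N (left out, the last holds). Time passes only in rows, so rows that do not move let the fingers close, or fill a call up. It gives the time, the measured TCP pose, the force and the opening at its end, in the units of the state.
- ctrl.get_obs(): the state, without advancing time (a new reading comes with each control period).
- ctrl.get_image(name): name is "scene" or "top" or "wrist"; returns the picture (384x512x3 uint8, red, green, blue); there is no depth.
- ctrl.get_calibration(name): a dict with "fx", "fy", "cx", "cy" (pixels), "T" (4x4, takes a point from camera to world coordinates). Camera axes: x right, y up, looking along -z (the intrinsics and any distortion apply to the point x, -y, -z); pixel columns grow to the right and rows downward; lengths in m; the calibration is good to about 2 mm. A picture is of the moment at which its call begins: read the wrist's pose just before it. get_calibration takes no time and is no camera call; for the wrist camera it gives the pose at the moment of the call.
- ctrl.sign_off(): hands the job in, once; it reports no verdict.
The state is a dict: "clock": time; "joints": joint angles; "qd": joint speeds; "effort": joint torques, N m; "position": TCP position; "eef_rot": TCP orientation; "force": force on the tool from outside, world axes, zero at the start; "moment": the same for the moment, N m; "width": finger opening in m.
Only numpy, scipy, OpenCV 4.12 (cv2) and the standard library are available. Lean on these libraries where they do the work, as an engineer would, in place of code of your own. Each camera call takes 0.05 s, during which the arm holds its last target.

## Working session

There is one attempt and no reset: what is moved stays moved. The work goes in short steps, Python scripts to look and compute and a tool call to move; the robot and the scene stay as the last step left them, time stands still between calls to the robot, and variables do not carry over. Pictures are saved under pics/ and viewed, and the job is handed in when it is done.

Besides the shell and the picture viewer there is one more tool, called after ">>>" as name(argument=value, ...) on one line, values as JSON. play_rows: Moves the arm, as the interface text tells. Its arguments: {"type":"object","properties":{"increments":{"type":"array","items":{"type":"number"}},"claw":{"type":"number"},"grip_force":{"type":"number"}},"required":["increments"]}

```bash
mkdir -p pics; python3 - <<'E'
from cell import ctrl
import cv2,numpy as np
o=ctrl.get_obs();print({k:np.round(v,3) for k,v in o.items()})
for n in ["scene","top","wrist"]:
    c=ctrl.get_calibration(n);print(n,{k:np.round(v,4) for k,v in c.items()})
    im=ctrl.get_image(n);np.save(f"pics/{n}0.npy",im);cv2.imwrite(f"pics/{n}0.png",im[:,:,::-1])
E
```

```text
{'clock': np.float64(0.0), 'joints': array([ 1.13 ,  0.213, -0.035,  1.323, -0.   ,  1.571]), 'qd': array([ 0.002,  0.001, -0.001, -0.001,  0.001,  0.   ]), 'effort': array([ 3.0000e-03, -6.8616e+01,  4.8712e+01,  1.7000e-02,  0.0000e+00,
       -0.0000e+00]), 'position': array([0.213, 0.452, 0.231]), 'eef_rot': array([-0.69 ,  0.69 , -0.155,  0.155]), 'force': array([-0.287, -0.318,  0.367]), 'moment': array([ 0.065, -0.006, -0.005]), 'width': np.float64(0.086)}
scene {'fx': np.float64(475.8022), 'fy': np.float64(475.8022), 'cx': np.float64(254.5467), 'cy': np.float64(199.3037), 'T': array([[ 0.2107, -0.5593,  0.8017,  1.3615],
       [ 0.9775,  0.1176, -0.1749, -0.1988],
       [ 0.0036,  0.8206,  0.5715,  0.7148],
       [ 0.    ,  0.    ,  0.    ,  1.    ]])}
top {'fx': np.float64(367.8202), 'fy': np.float64(367.8202), 'cx': np.float64(255.7042), 'cy': np.float64(191.49), 'T': array([[-0.2124,  0.9546, -0.2091,  0.4464],
       [-0.9772, -0.2067,  0.049 , -0.0072],
       [ 0.0036,  0.2147,  0.9767,  0.8765],
       [ 0.    ,  0.    ,  0.    ,  1.    ]])}
wrist {'fx': np.float64(278.0481), 'fy': np.float64(278.0481), 'cx': np.float64(256.8053), 'cy': np.float64(194.0893), 'T': array([[ 4.273e-01, -8.627e-01, -2.706e-01,  1.440e-01],
       [ 9.041e-01,  4.075e-01,  1.285e-01,  4.846e-01],
       [-6.000e-04, -2.996e-01,  9.541e-01,  3.750e-01],
       [ 0.000e+00,  0.000e+00,  0.000e+00,  1.000e+00]])}
```

View pics/scene0.png

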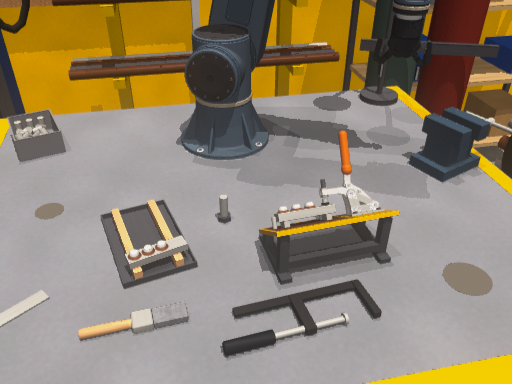

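View pics/top0.png

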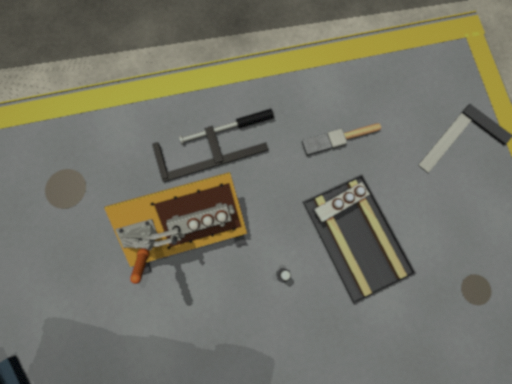

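View pics/wrist0.png

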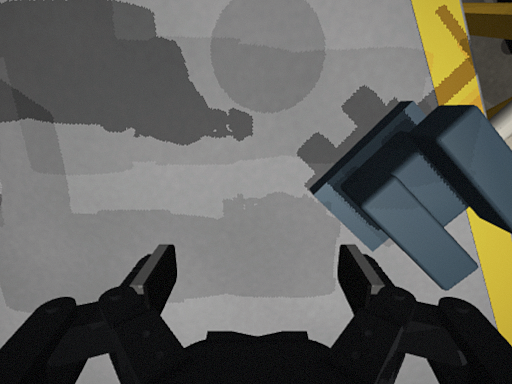

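The scene shows the jig at (320,225), with the orange handle up at (345,150). The tray is at (148,240), with the finished bar at its far end, and the bolt stands between them at (224,208). I'll zoom in for stud and batten pixels.

```bash
python3 - <<'E'
import cv2,numpy as np
def crop(n,x0,y0,x1,y1,s):
    im=np.load(f"pics/{n}0.npy")[y0:y1,x0:x1,::-1]
    im=cv2.resize(im,None,fx=s,fy=s,interpolation=cv2.INTER_CUBIC);return im
cv2.imwrite("pics/z_top_jig.png",crop("top",100,165,260,290,5))
cv2.imwrite("pics/z_top_tray.png",crop("top",295,170,425,310,4))
cv2.imwrite("pics/z_sc_jig.png",crop("scene",250,120,410,240,5))
E
```

```text
(no output)
```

View pics/z_top_jig.png

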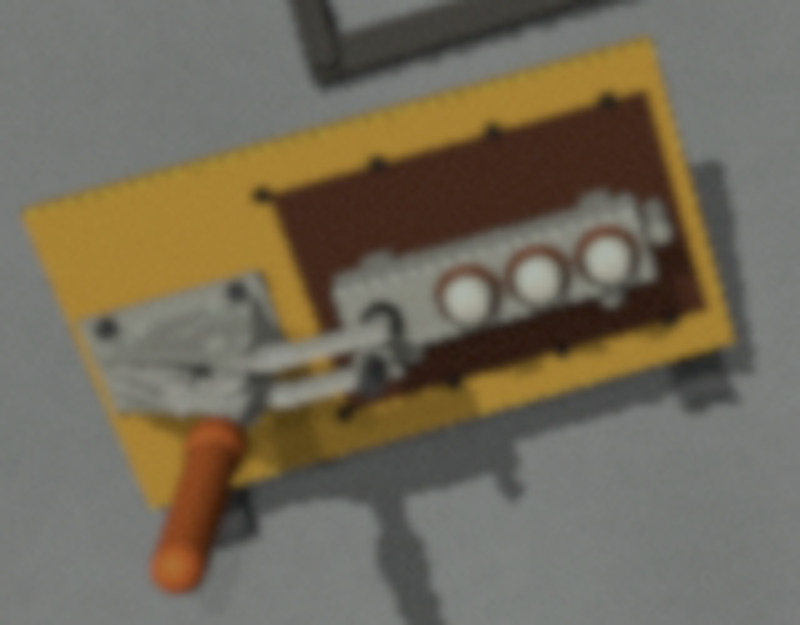

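View pics/z_top_tray.png

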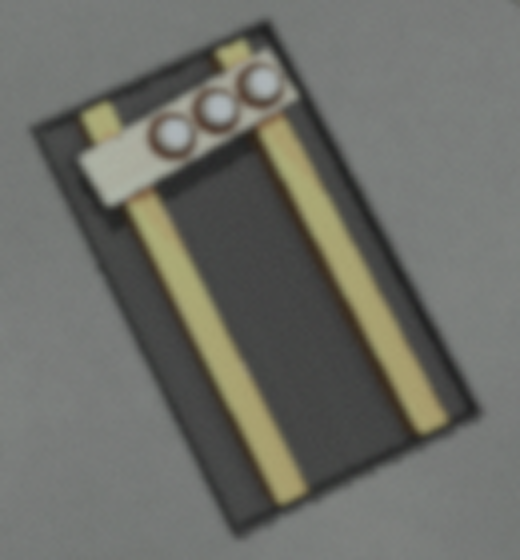

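View pics/z_sc_jig.png

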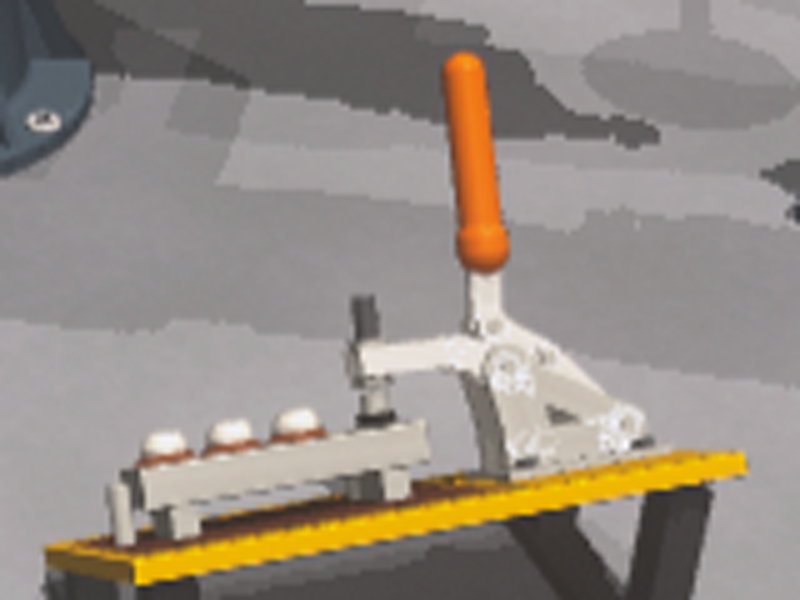

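The top view shows plate corners near (104,207), (230,173), (247,234) and (130,267). The tray corners are near (303,202), (362,175), (415,273) and (354,304).

```bash
cat > h.py <<'E'
import numpy as np
from cell import ctrl
C={n:ctrl.get_calibration(n) for n in("scene","top")}
def ray(n,p,c=None):
    c=c or C[n];d=np.array([(p[0]-c["cx"])/c["fx"],-(p[1]-c["cy"])/c["fy"],-1.]);T=c["T"]
    return T[:3,3],T[:3,:3]@d
def onz(n,p,z,c=None):
    o,d=ray(n,p,c);return o+d*(z-o[2])/d[2]
def proj(n,P,c=None):
    c=c or C[n];q=np.linalg.inv(c["T"])@np.append(P,1);return np.array([c["cx"]+c["fx"]*q[0]/-q[2],c["cy"]-c["fy"]*q[1]/-q[2]])
def frame(o,yaw,tilt=0):
    c,s=np.cos(yaw),np.sin(yaw);ct,st=np.cos(tilt),np.sin(tilt)
    R=np.array([[c,-s,0],[s,c,0],[0,0,1]])@np.array([[ct,0,-st],[0,1,0],[st,0,ct]])
    return np.array(o),R
E
python3 - <<'E'
from h import *
im=np.load("pics/top0.npy").astype(int)
t=np.radians(35);zs=75*np.sin(t)/1000
c=[(100+x/5,165+y/5) for x,y in[(22,210),(652,40),(735,343),(150,508)]]
P=[onz("top",p,z) for p,z in zip(c,[.085+zs]*2+[.085-zs]*2)]
print(np.round(P,4)); P=np.array(P)
print("sizes",[np.linalg.norm(P[i]-P[(i+1)%4]) for i in range(4)],"ctr",P.mean(0))
yv=(P[0]-P[1])+(P[3]-P[2]);print("yaw",np.arctan2(-yv[0],yv[1]), )
S=np.array([onz("top",(100+x/5,165+y/5),.1223-.003) for x,y in[(470,296),(540,275),(607,255)]])
print("studs",np.round(S,4));v=S[0]-S[2];print(np.linalg.norm(v),"yaw",np.arctan2(-v[0],v[1]))
c=[(295+x/4,170+y/4) for x,y in[(33,128),(268,20),(480,413),(238,537)]]
Q=np.array([onz("top",p,.015) for p in c]);print(np.round(Q,4))
print("sizes",[np.linalg.norm(Q[i]-Q[(i+1)%4]) for i in range(4)],"ctr",Q.mean(0))
v=Q[0]-Q[3]+Q[1]-Q[2];print("tray yaw",np.arctan2(v[1],v[0]))
# jig frame by both and check in scene
for o,yaw in[(P.mean(0),np.arctan2(-yv[0],yv[1]))]:
    O,R=frame(o,yaw,t)
    for q in[(0,-93,42),(0,-63,42),(0,-33,42),(0,66,188),(0,65,140),(75,135,0),(75,-135,0)]:
        w=O+R@np.array(q)/1000;print(q,np.round(w,4),"scene",proj("scene",w).round(1),"top",proj("top",w).round(1))
O,R=frame([*Q.mean(0)[:2],0],np.arctan2(v[1],v[0]))
for q in[(130,80,15),(130,-80,15),(-130,-80,15),(-130,80,15)]:
    w=O+R@np.array(q)/1000;print(q,np.round(w,4),"scene",proj("scene",w).round(1))
E
```

```text
[[ 0.6407  0.267   0.128 ]
 [ 0.6569 -0.0012  0.128 ]
 [ 0.5338 -0.0091  0.042 ]
 [ 0.5173  0.26    0.042 ]]
sizes [np.float64(0.26865718916662756), np.float64(0.15041296220654127), np.float64(0.26957579147480515), np.float64(0.150598800671885)] ctr [0.58718368 0.12916597 0.085     ]
yaw 0.06087231543983718
studs [[0.5679 0.0941 0.1193]
 [0.5704 0.0642 0.1193]
 [0.5727 0.0355 0.1193]]
0.05880352319552019 yaw 0.08153068910683187
[[ 0.5818 -0.1558  0.015 ]
 [ 0.6163 -0.3111  0.015 ]
 [ 0.3664 -0.3663  0.015 ]
 [ 0.3301 -0.2125  0.015 ]]
sizes [np.float64(0.15904001310279797), np.float64(0.25601132041966235), np.float64(0.15801207143389884), np.float64(0.25797085309249435)] ctr [ 0.47366097 -0.26142552  0.015     ]
tray yaw 0.21939776565767266
(0, -93, 42) [0.5688 0.0349 0.1194] scene [282.3 207.6] top [222.  217.8]
(0, -63, 42) [0.567  0.0648 0.1194] scene [295.6 205.4] top [208.  221.7]
(0, -33, 42) [0.5651 0.0948 0.1194] scene [308.6 203.3] top [193.9 225.6]
(0, 66, 188) [0.4755 0.1885 0.239 ] scene [340.8 131.1] top [137.1 280.3]
(0, 65, 140) [0.5031 0.1892 0.1997] scene [343.6 152.6] top [141.3 264.6]
(75, 135, 0) [0.6403 0.2677 0.128 ] scene [398.9 210.4] top [104.1 207.3]
(75, -135, 0) [ 0.6567 -0.0018  0.128 ] scene [275.9 232. ] top [230.7 173. ]
(130, 80, 15) [ 0.5831 -0.155   0.015 ] scene [197.5 261. ]
(130, -80, 15) [ 0.618  -0.3112  0.015 ] scene [123.5 282.9]
(-130, -80, 15) [ 0.3642 -0.3678  0.015 ] scene [100.9 214.1]
(-130, 80, 15) [ 0.3294 -0.2116  0.015 ] scene [164.3 198.7]
```

Plate and tray sizes match the given ones to 1–4 mm, and the scene reprojection agrees to about 2 px. Next I'll work out the push path.

```bash
cat >> h.py <<'E'
JO,JR=frame([.587,.130,.085],.061,np.radians(35))
JR2=JR
TO,TR=frame([.474,-.2615,0],.219)
jw=lambda q:JO+JR@np.array(q)/1000
tw=lambda q:TO+TR@np.array(q)/1000
wj=lambda p:JR.T@(np.array(p)-JO)*1000
wt=lambda p:TR.T@(np.array(p)-TO)*1000
from scipy.spatial.transform import Rotation as Ro
def tool():
    o=ctrl.get_obs();w,x,y,z=o["eef_rot"];return o,Ro.from_quat([x,y,z,w]).as_matrix()
E
python3 - <<'E'
from h import *
o,R=tool();print("tool R\n",R.round(3)); a=R[:,2];print("jaw dir yaw",np.arctan2(a[1],a[0]))
def pt(b,r=115,cl=0):
    b=np.radians(b);y=60+r*np.sin(b)-9.5*np.cos(b)-11-cl;z=43+r*np.cos(b)+9.5*np.sin(b);return (-3,y,z)
prev=o["position"]
for b,cl in[(3,30),(3,8),(3,0),(12,0),(20,0),(30,0),(40,0),(50,0),(60,0),(70,0),(79,0),(82,0)]:
    q=pt(b,115,cl);w=jw(q);print(b,np.round(q),w.round(4),"d mm",((w-prev)*1000).round(1));prev=w
print("bar",jw((0,-45,23)),"tray_free",tw((-45,0,28)))
E
```

```text
tool R
 [[ 0.904 -0.     0.427]
 [-0.427 -0.001  0.904]
 [ 0.    -1.    -0.001]]
jaw dir yaw 1.1300032204584831
3 [ -3.  16. 158.] [0.4929 0.1398 0.213 ] d mm [ 279.7 -312.2  -18. ]
3 [ -3.  38. 158.] [0.4916 0.1618 0.213 ] d mm [-1.3 22.   0. ]
3 [ -3.  46. 158.] [0.4911 0.1698 0.213 ] d mm [-0.5  8.   0. ]
12 [ -3.  64. 157.] [0.4905 0.1878 0.2123] d mm [-0.6 18.1 -0.7]
20 [ -3.  79. 154.] [0.4914 0.2037 0.2097] d mm [ 0.8 15.9 -2.6]
30 [ -3.  98. 147.] [0.4942 0.2228 0.204 ] d mm [ 2.8 19.1 -5.7]
40 [ -3. 116. 137.] [0.4989 0.2405 0.1957] d mm [ 4.7 17.7 -8.3]
50 [ -3. 131. 124.] [0.5055 0.2563 0.185 ] d mm [  6.5  15.8 -10.7]
60 [ -3. 144. 109.] [0.5135 0.2696 0.1723] d mm [  8.1  13.4 -12.7]
70 [ -3. 154.  91.] [0.5229 0.2802 0.158 ] d mm [  9.4  10.6 -14.3]
79 [ -3. 160.  74.] [0.5323 0.287  0.1441] d mm [  9.3   6.8 -13.9]
82 [ -3. 162.  68.] [0.5355 0.2887 0.1393] d mm [ 3.3  1.7 -4.8]
bar [0.57657558 0.08427947 0.1038405 ] tray_free [ 0.43007482 -0.27127641  0.028     ]
```

>>> play_rows(increments=[0,0,40,-0.1,0,0,40,-0.1,30,-35,0,-0.11,30,-35,0,-0.11,30,-35,0,-0.11,30,-35,0,-0.11,30,-35,0,-0.11,30,-35,0,-0.11,30,-35,0,-0.11,30,-35,0,-0.11], claw=0, grip_force=30)

```text
clock: 1.15
position: [0.4542, 0.1704, 0.3113]
eef_rot: [0.511, -0.511, 0.489, -0.488]
force: [1.1, 1.1, 0.7]
width: 0.0001
```

>>> play_rows(increments=[20,-15,0,0,19,-15,0,0,0,0,-30,0,0,0,-30,0,0,0,-25,0,0,0,-13,0,0,0,0,0,0,0,0,0,0,0,0,0,0,0,0,0])

```text
clock: 2.15
position: [0.4928, 0.1423, 0.2142]
eef_rot: [0.513, -0.512, 0.487, -0.488]
force: [1.4, 0.9, -0.1]
width: 0.0002
```

```bash
cat > snap.py <<'E'
import sys,cv2
from h import *
k=sys.argv[1]
o,R=tool();a=R[:,2];print("pos",o["position"].round(4),"jaw",round(np.arctan2(a[1],a[0]),3),"F",o["force"].round(1),"jig",wj(o["position"]).round(1),"w",o["width"],o["clock"])
ims=[]
for n,(x0,y0,x1,y1) in zip(sys.argv[2::2],[tuple(map(int,s.split(","))) for s in sys.argv[3::2]]):
    im=ctrl.get_image(n);np.save(f"pics/{n}_{k}.npy",im)
    im=im[y0:y1,x0:x1,::-1];s=min(400/im.shape[1],500/im.shape[0]) if len(sys.argv)>4 else min(780/im.shape[1],590/im.shape[0])
    im=cv2.resize(im,None,fx=s,fy=s,interpolation=cv2.INTER_CUBIC);ims.append(im)
h=max(i.shape[0] for i in ims)
cv2.imwrite(f"pics/s_{k}.png",np.hstack([cv2.copyMakeBorder(i,0,h-i.shape[0],0,0,cv2.BORDER_CONSTANT) for i in ims]))
E
python3 snap.py 1 scene 250,80,410,260 top 90,160,270,300
```

```text
pos [0.4928 0.1423 0.2142] jaw 0.05 F [ 1.4  0.9 -0.1] jig [ -2.3  18.  159.3] w 0.00022177198491093894 2.15
```

View pics/s_1.png

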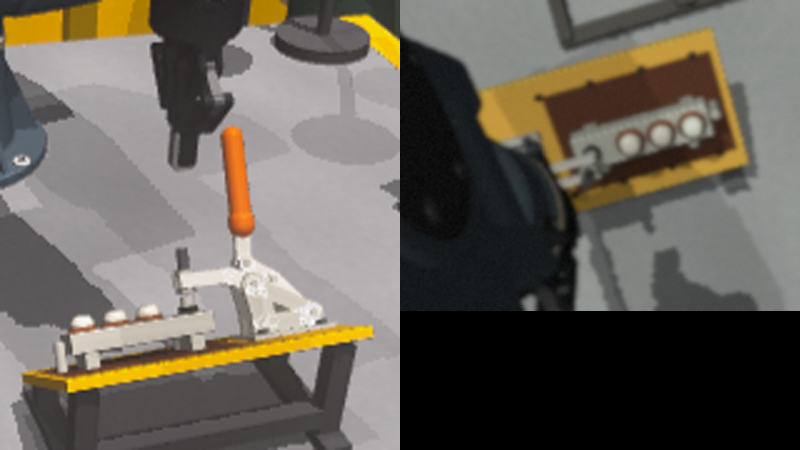

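The shut fingers are beside the handle on the bar side, at crop (182,165), with the handle at (235,180). Now I push along the arc.

>>> play_rows(increments=[-1,12,-1,0,-1,12,0,0,0,9,0,0,0,9,0,0,0,8,-1,0,1,8,-2,0,1,9,-3,0,2,10,-3,0,2,9,-4,0,3,9,-4,0])

```text
clock: 3.25
position: [0.4995, 0.238, 0.1948]
eef_rot: [-0.512, 0.512, -0.487, 0.487]
force: [0.3, -0.7, 0.5]
width: 0.0001
```

```bash
python3 snap.py 2 scene 250,80,410,260
```

```text
pos [0.4995 0.238  0.1948] jaw 0.05 F [ 0.3 -0.7  0.5] jig [ -3.2 113.1 136.3] w 7.191607749154461e-05 3.25
```

View pics/s_2.png

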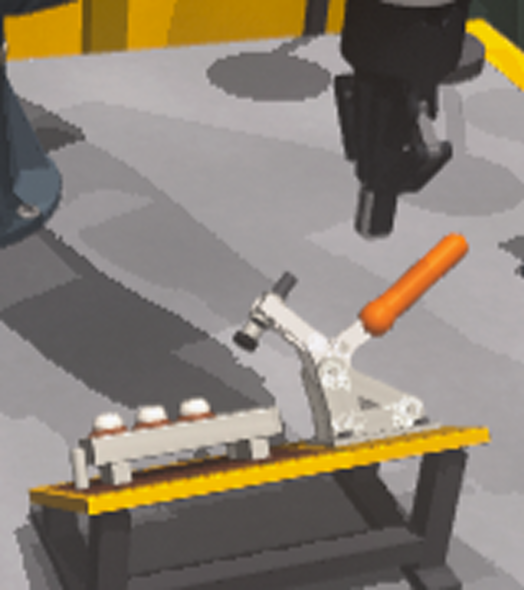

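The clamp has gone over centre, with the handle leaning about 45° and the arm lifting. I'll continue the arc.

>>> play_rows(increments=[3,8,-5,0,3,8,-6,0,4,7,-6,0,4,7,-6,0,5,5,-7,0,5,5,-7,0,5,4,-7,0,4,3,-7,0,3,2,-5,0,0,0,0,0])

```text
clock: 4.3
position: [0.5351, 0.2859, 0.1403]
eef_rot: [-0.512, 0.512, -0.487, 0.487]
force: [-17.1, -10.6, 32.9]
width: 0.0001
```

```bash
python3 snap.py 3 scene 250,80,410,260
```

```text
pos [0.5351 0.2859 0.1403] jaw 0.05 F [-17.1 -10.6  32.9] jig [ -3.  158.8  69.6] w 0.00013513299193048008 4.3
```

View pics/s_3.png

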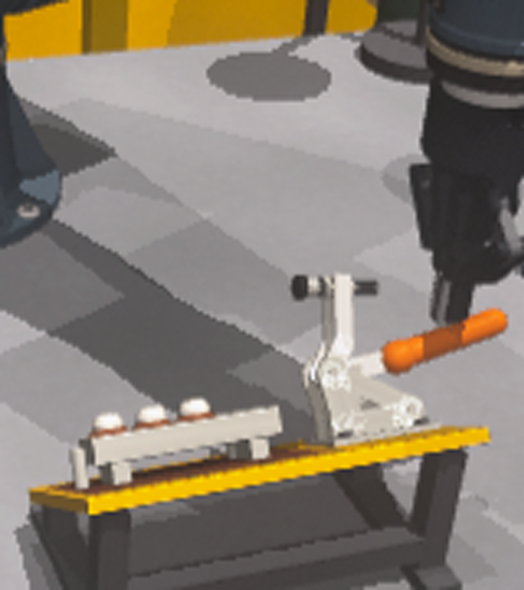

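Fully open: the arm is upright at (340,310), the handle is on its stop (about 38 N reading), and the bar is still seated. I'll lift off and go over the bar.

>>> play_rows(increments=[0,-2,25,0,0,0,40,0,0,0,45,0,0,0,40,0,7,-34,0,0.005,7,-34,0,0.005,7,-34,0,0,7,-34,0,0,7,-34,0,0,7,-33,0,0], claw=0.62)

```text
clock: 5.35
position: [0.5777, 0.0797, 0.2891]
eef_rot: [0.515, -0.515, 0.485, -0.485]
force: [0.5, 0.6, 0.1]
width: 0.0529
```

```bash
python3 - <<'E'
from h import *
import cv2
o,R=tool();c=ctrl.get_calibration("wrist");im=ctrl.get_image("wrist");cv2.imwrite("pics/w4.png",cv2.resize(im[:,:,::-1],None,fx=1.5,fy=1.5))
np.save("pics/w4.npy",im);import pickle;pickle.dump(c,open("pics/w4.pkl","wb"))
print(o["position"],o["width"],np.arctan2(R[1,2],R[0,2]),o["joints"].round(2),o["force"].round(1))
for q in[(0,-93,45.5),(0,-63,45.5),(0,-33,45.5),(17,20,32),(-17,20,32),(17,-110,32),(-17,-110,32)]: print(q,proj("",jw(q),c)*1.5)
E
```

```text
[0.57770196 0.07969029 0.28910348] 0.05288480899135843 0.05978552776088559 [0.14 0.4  0.36 1.54 0.   1.65] [0.5 0.6 0.1]
(0, -93, 45.5) [367.96894991 317.82805062]
(0, -63, 45.5) [367.41666002 281.67798379]
(0, -33, 45.5) [366.83285696 243.46522516]
(17, 20, 32) [395.91729602 170.24266558]
(-17, 20, 32) [358.83092941 169.73739679]
(17, -110, 32) [394.99481708 336.75772854]
(-17, -110, 32) [361.9913071  327.63753701]
```

View pics/w4.png

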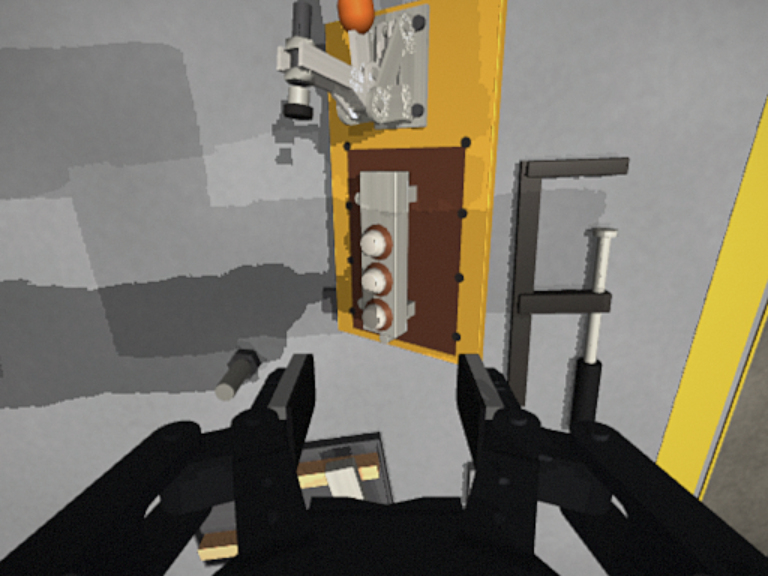

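The wrist view shows the bar at x 361–408, y 171–337, centred between the fingers (gap 305–465). It sits within about 1.5 mm of the model. Next I narrow the opening and descend.

>>> play_rows(increments=[0,2,-40,0,0,1,-40,0,0,0,-30,0,0,0,-20,0,0,0,-20,0,0,0,-10,0,0,0,-10,0,0,0,-6,0,0,0,-3,0,0,0,0,0], claw=0.55)

```text
clock: 6.4
position: [0.5774, 0.0842, 0.1104]
eef_rot: [0.515, -0.515, 0.485, -0.485]
force: [-0.4, 0.7, -0.4]
width: 0.0469
```

```bash
cat > wsnap.py <<'E'
from h import *
import cv2,sys
o,R=tool();c=ctrl.get_calibration("wrist");im=ctrl.get_image("wrist")[:,100:420];a=cv2.resize(im[:,:,::-1],None,fx=1.4,fy=1.4)
s=ctrl.get_image("scene")[130:250,250:340];s=cv2.resize(s[:,:,::-1],(345,460),interpolation=cv2.INTER_CUBIC)
s=cv2.copyMakeBorder(s,0,a.shape[0]-s.shape[0],0,0,cv2.BORDER_CONSTANT)
cv2.imwrite(f"pics/w{sys.argv[1]}.png",np.hstack([a,s]))
print(o["clock"],o["position"].round(4),o["width"].round(4),np.arctan2(R[1,2],R[0,2]).round(3),o["force"].round(1),o["moment"].round(2),"rel bar",((o["position"]-jw((0,-45,23)))*1000).round(1))
E
python3 wsnap.py 5
```

```text
Traceback (most recent call last):
  File "wsnap.py", line 7, in <module>
    print(o["clock"],o["position"].round(4),o["width"].round(4),np.arctan2(R[1,2],R[0,2]).round(3),o["force"].round(1),o["moment"].round(2),"rel bar",((o["position"]-jw((0,-45,23)))*1000).round(1))
                                            ^^^^^^^^^^^^^^^^
AttributeError: 'float' object has no attribute 'round'
```

View pics/w5.png

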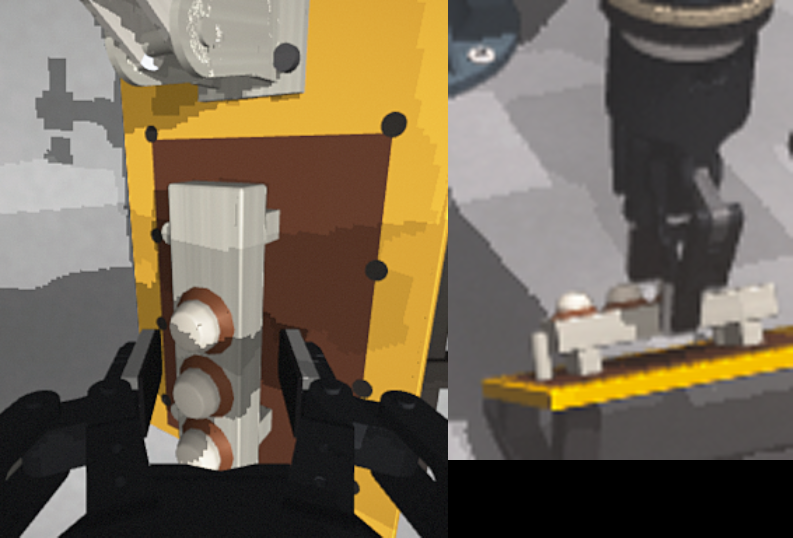

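The bar sits between the fingertips (160 and 280), bar edges at 170 and 265. The studs are domed. I'll go down in small steps, watching force.

>>> play_rows(increments=[0,0,-2,0,0,0,-2,0,0,0,-2,0,0,0,-1,0,0,0,-1,0,0,0,-1,0,0,0,0,0,0,0,0,0,0,0,0,0,0,0,0,0], claw=0.52)

```text
clock: 7.5
position: [0.5774, 0.0842, 0.1014]
eef_rot: [0.515, -0.515, 0.485, -0.485]
force: [0.8, 0.0, -0.5]
width: 0.0443
```

```bash
sed -i 's/o\["width"\].round(4)/round(o["width"],4)/' wsnap.py; python3 wsnap.py 6
```

```text
7.5 [0.5774 0.0842 0.1014] 0.0443 0.06 [ 0.8  0.  -0.5] [ 0.04 -0.02  0.03] rel bar [ 0.8 -0.1 -2.5]
```

View pics/w6.png

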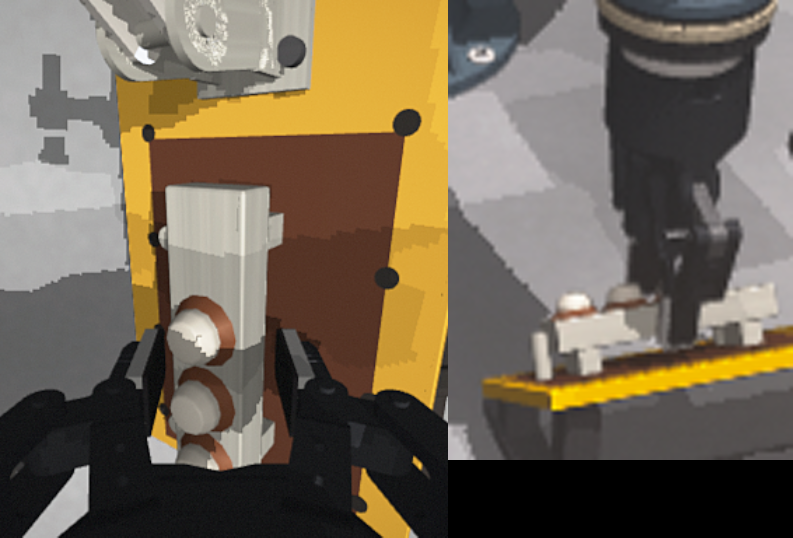

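>>> play_rows(increments=[0,0,-1,0,0,0,0,0,0,0,-1,0,0,0,0,0,0,0,-1,0,0,0,0,0,0,0,0,0,0,0,0,0,0,0,0,0,0,0,0,0], claw=0.5)

```text
clock: 8.6
position: [0.5774, 0.0842, 0.0984]
eef_rot: [0.515, -0.515, 0.485, -0.485]
force: [0.3, 0.4, -0.4]
width: 0.0426
```

>>> play_rows(increments=[0,0,-1,0,0,0,0,0,0,0,-1,0,0,0,0,0,0,0,0,0,0,0,0,0,0,0,0,0,0,0,0,0,0,0,0,0,0,0,0,0])

```text
clock: 9.6
position: [0.5773, 0.0842, 0.0963]
eef_rot: [0.515, -0.515, 0.485, -0.485]
force: [1.5, 0.4, 0.4]
width: 0.0429
```

>>> play_rows(increments=[0,0,1,0,0,0,0,0,0,0,0,0,0,0,0,0,0,0,0,0,0,0,0,0,0,0,0,0,0,0,0,0,0,0,0,0,0,0,0,0], claw=0, grip_force=60)

```text
clock: 10.6
position: [0.5766, 0.0841, 0.0972]
eef_rot: [-0.514, 0.515, -0.485, 0.484]
force: [-4.7, -0.9, 3.8]
width: 0.0347
```

```bash
python3 wsnap.py 7
```

```text
10.6 [0.5766 0.0841 0.0972] 0.0347 0.06 [-4.7 -0.9  3.8] [-0.09  1.41  0.05] rel bar [-0.  -0.1 -6.6]
```

View pics/w7.png

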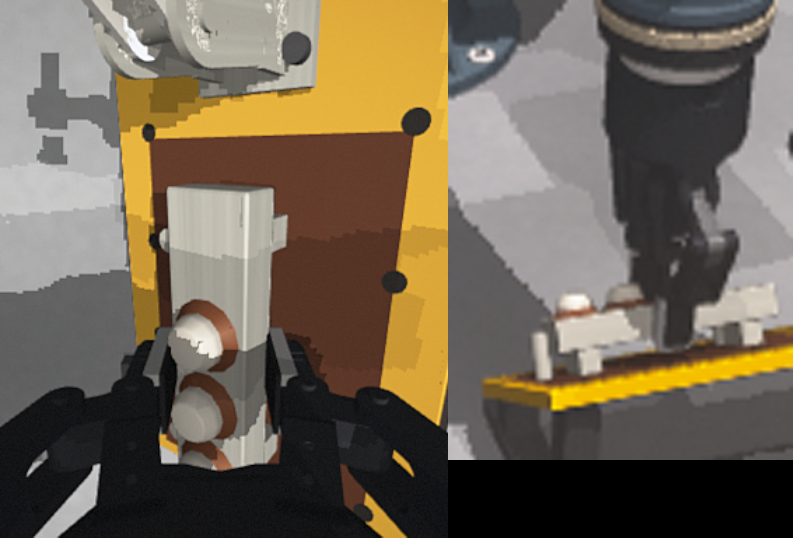

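The bar is gripped (width 34.7 mm). I'll lift slowly to check.

>>> play_rows(increments=[0,0,1,0,0,0,1,0,0,0,2,0,0,0,2,0,0,0,2,0,0,0,2,0,0,0,0,0,0,0,0,0,0,0,0,0,0,0,0,0])

```text
clock: 11.7
position: [0.5772, 0.0842, 0.1072]
eef_rot: [-0.515, 0.515, -0.485, 0.485]
force: [0.6, -0.3, -8.1]
width: 0.0346
```

```bash
python3 wsnap.py 8
```

```text
11.7 [0.5772 0.0842 0.1072] 0.0346 0.06 [ 0.6 -0.3 -8.1] [ 0.04 -0.07  0.03] rel bar [ 0.7 -0.1  3.4]
```

View pics/w8.png

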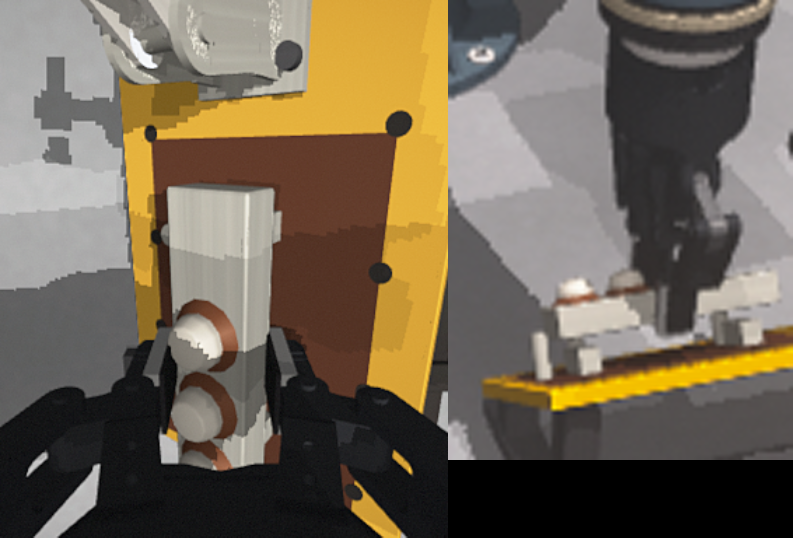

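The bar is off its seat: the force reads −8.1 N, the moment is about 0 and the tilt is unchanged. I'll lift well clear.

>>> play_rows(increments=[0,0,5,0,0,0,12,0,0,0,18,0,0,0,20,0,0,0,20,0,0,0,20,0,0,0,18,0,0,0,12,0,0,0,5,0,0,0,0,0])

```text
clock: 12.8
position: [0.5776, 0.0842, 0.2378]
eef_rot: [0.515, -0.515, 0.485, -0.485]
force: [-0.6, -0.7, -7.7]
width: 0.0345
```

>>> play_rows(increments=[-3,-8,0,0.01,-7,-17,0,0.015,-9,-21,0,0.015,-9,-22,0,0.015,-9,-22,0,0.015,-9,-22,0,0.015,-9,-22,0,0.015,-9,-22,0,0.015,-9,-22,0,0.015,-9,-22,0,0.015])

```text
clock: 13.8
position: [0.494, -0.117, 0.2365]
eef_rot: [-0.548, 0.549, -0.446, 0.446]
force: [-0.3, -0.7, -6.6]
width: 0.0341
```

>>> play_rows(increments=[-9,-22,0,0.015,-9,-22,0,0,-9,-22,0,0,-9,-22,0,0,-9,-22,0,0,-9,-21,0,0,-7,-16,0,0,-4,-8,0,0,0,0,0,0,0,0,0,0])

```text
clock: 14.8
position: [0.4302, -0.2704, 0.237]
eef_rot: [0.552, -0.552, 0.442, -0.442]
force: [-0.2, -0.7, -6.9]
width: 0.0341
```

```bash
python3 snap.py 9 scene 70,100,270,320 wrist 60,0,450,384; python3 - <<'E'
from h import *
o,R=tool();print(wt(o["position"]).round(1), "jaw rel tray",np.arctan2(R[1,2],R[0,2])-.219,o["moment"].round(2))
E
```

```text
pos [ 0.4302 -0.2704  0.237 ] jaw 0.22 F [-0.2 -0.7 -6.9] jig [ -61.1 -390.1  228.3] w 0.03405057432693999 14.8
[-44.3   1.  237.2] jaw rel tray 0.001832676417147877 [ 0.05 -0.06  0.02]
```

View pics/s_9.png

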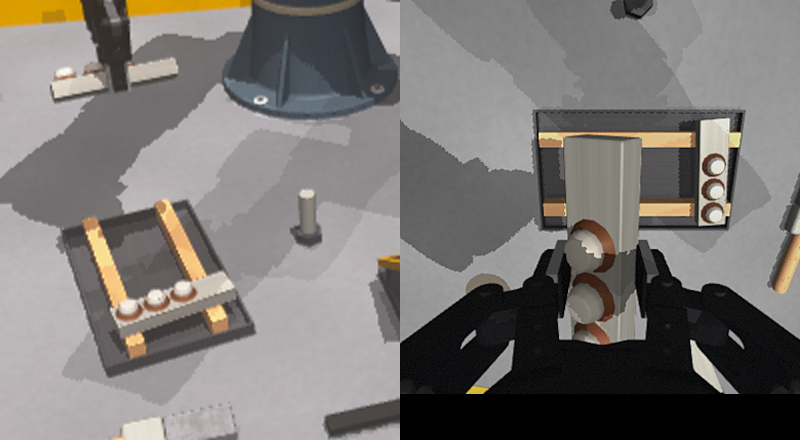

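The bar is held tilted over the free part of the tray, with the battens, finished bar and bolt clear. Now I lower it.

>>> play_rows(increments=[0,0,-10,0,0,0,-25,0,0,0,-30,0,0,0,-30,0,0,0,-30,0,0,0,-25,0,0,0,-17,0,0,0,-10,0,0,0,-5,0,0,0,-3,0])

```text
clock: 15.9
position: [0.4306, -0.2707, 0.0523]
eef_rot: [0.552, -0.552, 0.442, -0.442]
force: [0.1, 1.0, -7.6]
width: 0.0341
```

>>> play_rows(increments=[0,0,0,0,0,0,-2,0,0,0,-2,0,0,0,-2,0,0,0,-1,0,0,0,-1,0,0,0,-1,0,0,0,0,0,0,0,0,0,0,0,0,0], grip_force=40)

```text
clock: 16.9
position: [0.4304, -0.2708, 0.0434]
eef_rot: [0.552, -0.552, 0.442, -0.442]
force: [-0.4, 0.0, -6.7]
width: 0.0341
```

```bash
python3 snap.py 10 scene 90,140,220,300 wrist 60,0,450,384
```

```text
pos [ 0.4304 -0.2708  0.0434] jaw 0.22 F [-0.4  0.  -6.7] jig [-172.  -390.5   69.6] w 0.0341400431689262 16.9
```

View pics/s_10.png

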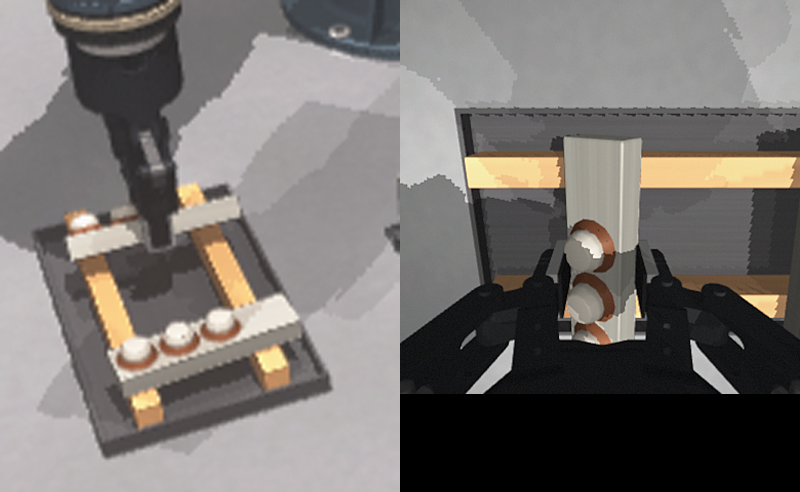

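>>> play_rows(increments=[0,0,-1,0,0,0,-1,0,0,0,-1,0,0,0,-1,0,0,0,0,0,0,0,-0.5,0,0,0,-0.5,0,0,0,0,0,0,0,0,0,0,0,0,0])

```text
clock: 18.0
position: [0.4304, -0.2708, 0.0385]
eef_rot: [0.552, -0.552, 0.442, -0.442]
force: [-1.2, 1.2, -0.0]
width: 0.0346
```

Contact is made: the battens carry about 7 N. I'll lower the grip force and press in half-millimetres to flatten the bar.

>>> play_rows(increments=[0,0,0,0,0,0,0,0,0,0,0,0,0,0,-0.5,0,0,0,0,0,0,0,-0.5,0,0,0,0,0,0,0,-0.5,0,0,0,0,0,0,0,0,0], grip_force=20)

```text
clock: 19.0
position: [0.4306, -0.2709, 0.0379]
eef_rot: [0.552, -0.552, 0.442, -0.442]
force: [-7.0, 6.7, 22.6]
width: 0.0344
```

```bash
python3 snap.py 11 scene 90,140,220,300 wrist 60,0,450,384
```

```text
pos [ 0.4306 -0.2709  0.0379] jaw 0.22 F [-7.   6.7 22.6] jig [-174.9 -390.6   65. ] w 0.034374933158922726 19.0
```

View pics/s_11.png

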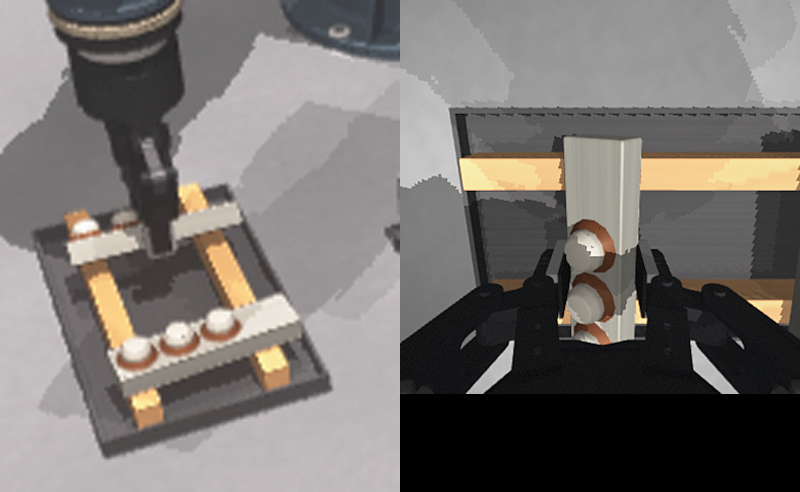

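The battens take about 30 N and the bar is still tilted, so the pads are holding the tilt. I'll relax the squeeze gradually while keeping a light press.

>>> play_rows(increments=[0,0,0,0,0,0,0,0,0,0,0,0,0,0,0,0,0,0,0,0,0,0,0,0,0,0,0,0,0,0,0,0,0,0,0,0,0,0,0,0], claw=0.39)

```text
clock: 20.1
position: [0.4306, -0.2709, 0.0379]
eef_rot: [0.552, -0.552, 0.442, -0.442]
force: [-6.8, 6.8, 22.8]
width: 0.0347
```

>>> play_rows(increments=[0,0,0,0,0,0,0,0,0,0,0,0,0,0,0,0,0,0,0,0,0,0,0,0,0,0,0,0,0,0,0,0,0,0,0,0,0,0,0,0], claw=0.405)

```text
clock: 21.1
position: [0.4306, -0.2709, 0.0378]
eef_rot: [0.552, -0.552, 0.442, -0.442]
force: [-6.3, 5.3, 22.0]
width: 0.0349
```

>>> play_rows(increments=[0,0,0,0,0,0,0,0,0,0,0,0,0,0,0,0,0,0,0,0,0,0,0,0,0,0,0,0,0,0,0,0,0,0,0,0,0,0,0,0], claw=0.415)

```text
clock: 22.1
position: [0.4306, -0.2709, 0.0377]
eef_rot: [0.552, -0.552, 0.442, -0.442]
force: [-6.4, 6.7, 19.2]
width: 0.0358
```

```bash
python3 snap.py 12 scene 90,140,220,300 wrist 60,0,450,384
```

```text
pos [ 0.4306 -0.2709  0.0377] jaw 0.22 F [-6.4  6.7 19.2] jig [-175.1 -390.6   64.8] w 0.03582397471261818 22.1
```

View pics/s_12.png

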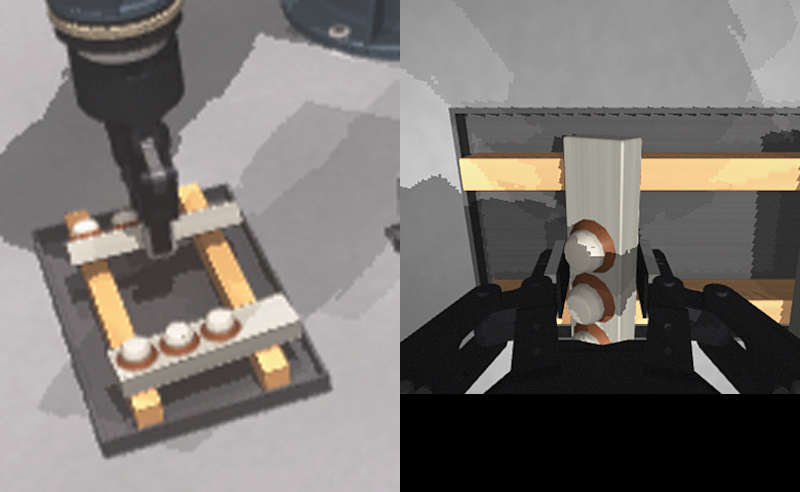

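>>> play_rows(increments=[0,0,0,0,0,0,0,0,0,0,0,0,0,0,0,0,0,0,0,0,0,0,0,0,0,0,0,0,0,0,0,0,0,0,0,0,0,0,0,0], claw=0.425)

```text
clock: 23.2
position: [0.4306, -0.2709, 0.0376]
eef_rot: [0.552, -0.552, 0.442, -0.442]
force: [-4.6, 5.1, 15.5]
width: 0.0365
```

>>> play_rows(increments=[0,0,0,0,0,0,0,0,0,0,0,0,0,0,0,0,0,0,0,0,0,0,0,0,0,0,0,0,0,0,0,0,0,0,0,0,0,0,0,0], claw=0.433)

```text
clock: 24.2
position: [0.4307, -0.2709, 0.0374]
eef_rot: [0.552, -0.552, 0.442, -0.442]
force: [-2.3, 4.4, 11.4]
width: 0.0373
```

>>> play_rows(increments=[0,0,0,0,0,0,0,0,0,0,-0.5,0,0,0,0,0,0,0,-0.5,0,0,0,0,0,0,0,0,0,0,0,0,0,0,0,0,0,0,0,0,0], claw=0.437)

```text
clock: 25.2
position: [0.4312, -0.2709, 0.0364]
eef_rot: [0.552, -0.552, 0.441, -0.443]
force: [0.1, 4.7, 6.9]
width: 0.0376
```

```bash
python3 snap.py 13 scene 90,140,220,300 wrist 60,0,450,384
```

```text
pos [ 0.4312 -0.2709  0.0364] jaw 0.22 F [0.1 4.7 6.9] jig [-175.3 -390.7   63.4] w 0.03756495744789134 25.2
```

View pics/s_13.png

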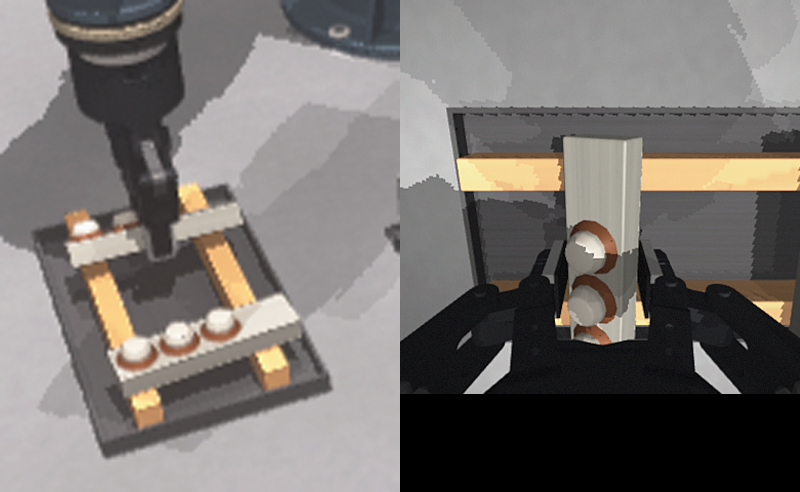

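Pressing now turns the bar at under 15 N. I'll keep the claw there and press on.

>>> play_rows(increments=[0,0,-0.5,0,0,0,0,0,0,0,-0.5,0,0,0,0,0,0,0,-0.5,0,0,0,0,0,0,0,-0.5,0,0,0,0,0,0,0,0,0,0,0,0,0])

```text
clock: 26.3
position: [0.4319, -0.2708, 0.0346]
eef_rot: [0.553, -0.551, 0.441, -0.443]
force: [4.9, 6.6, 7.6]
width: 0.0369
```

```bash
python3 snap.py 14 scene 90,140,220,300 wrist 60,0,450,384
```

```text
pos [ 0.4319 -0.2708  0.0346] jaw 0.221 F [4.9 6.6 7.6] jig [-175.7 -390.6   61.5] w 0.0369370847742985 26.3
```

View pics/s_14.png

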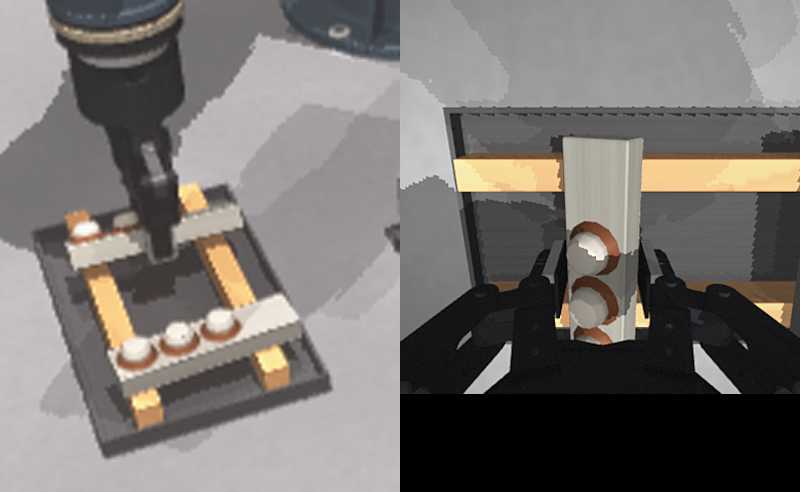

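>>> play_rows(increments=[0,0,-0.5,0,0,0,-0.5,0,0,0,0,0,0,0,-0.5,0,0,0,-0.5,0,0,0,0,0,0,0,-0.5,0,0,0,-0.5,0,0,0,0,0,0,0,0,0])

```text
clock: 27.4
position: [0.4322, -0.2712, 0.0317]
eef_rot: [0.553, -0.551, 0.441, -0.443]
force: [7.0, 3.4, 5.5]
width: 0.0372
```

```bash
python3 snap.py 15 scene 90,140,220,300 wrist 60,0,450,384
```

```text
pos [ 0.4322 -0.2712  0.0317] jaw 0.221 F [7.  3.4 5.5] jig [-177.2 -391.    59. ] w 0.03716240781477184 27.4
```

View pics/s_15.png

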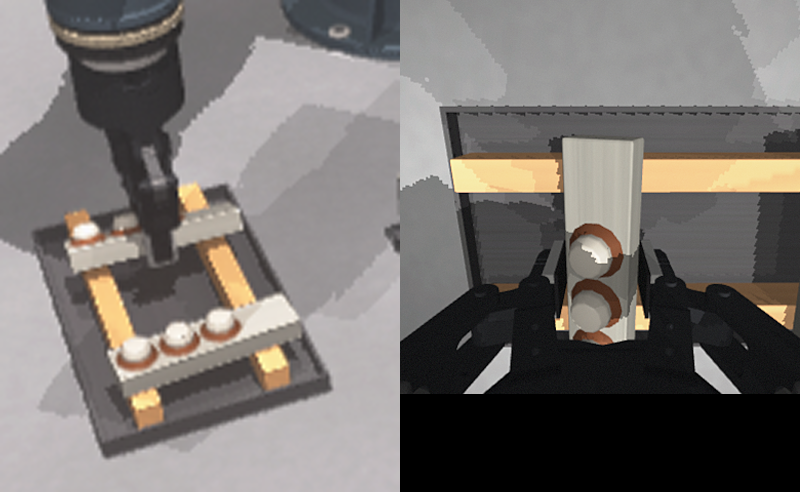

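>>> play_rows(increments=[0,0,-0.5,0,0,0,-0.5,0,0,0,0,0,0,0,-0.5,0,0,0,-0.5,0,0,0,0,0,0,0,-0.5,0,0,0,-0.5,0,0,0,0,0,0,0,0,0])

```text
clock: 28.5
position: [0.4299, -0.2707, 0.0276]
eef_rot: [-0.552, 0.552, -0.442, 0.442]
force: [1.1, 0.7, -0.1]
width: 0.0375
```

```bash
python3 snap.py 16 scene 90,140,220,300 wrist 60,0,450,384
```

```text
pos [ 0.4299 -0.2707  0.0276] jaw 0.22 F [ 1.1  0.7 -0.1] jig [-181.3 -390.4   56.9] w 0.03754549456150222 28.5
```

View pics/s_16.png

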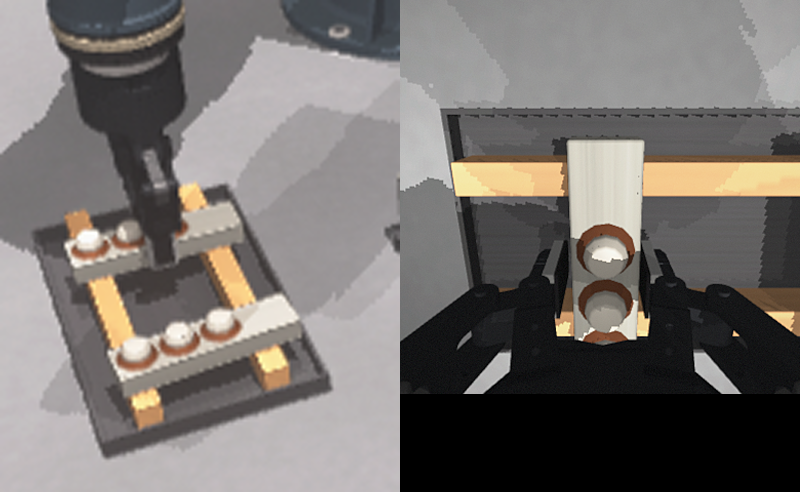

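The bar now lies flat, studs up, and the force is about 0. I'll open the jaws and lift away.

>>> play_rows(increments=[0,0,0,0,0,0,0,0,0,0,0,0,0,0,0,0,0,0,5,0,0,0,15,0,0,0,30,0,0,0,30,0,0,0,40,0,0,0,40,0], claw=0.65)

```text
clock: 29.6
position: [0.4299, -0.2705, 0.1896]
eef_rot: [-0.552, 0.552, -0.442, 0.442]
force: [1.5, 0.1, 0.3]
width: 0.0549
```

>>> play_rows(increments=[-10,20,20,0,-10,40,10,0,-10,45,0,0,0,45,0,0,0,45,0,0,0,30,0,0,0,0,0,0,0,0,0,0,0,0,0,0,0,0,0,0])

```text
clock: 30.6
position: [0.4003, -0.0466, 0.2178]
eef_rot: [-0.552, 0.552, -0.442, 0.442]
force: [-0.3, 0.1, -0.0]
width: 0.0557
```

```bash
python3 snap.py 17 scene 70,80,420,370 top 100,90,430,310
```

```text
pos [ 0.4003 -0.0466  0.2178] jaw 0.219 F [-0.3  0.1 -0. ] jig [ -85.2 -164.9  221.9] w 0.05569114781244276 30.6
```

View pics/s_17.png

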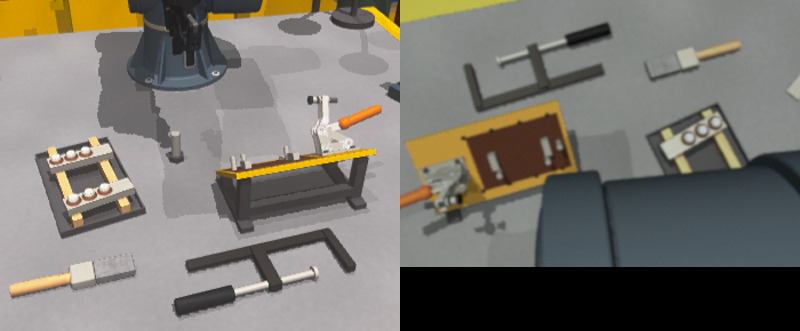

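The tray holds both bars, the clamp is open and the loose items are in place. One numeric check of the bar's position.

```bash
python3 - <<'E'
from h import *
import cv2
im=np.load("pics/scene_17.npy");c=im[190:260,95:200,::-1];cv2.imwrite("pics/z17.png",cv2.resize(c,None,fx=7,fy=7,interpolation=cv2.INTER_CUBIC))
b=tw((-45,0,37))
for x in(-45,78):
  for y in(65,-65): print(x,y,(proj("scene",tw((x,y,46)))-[95,190])*7)
a=np.load("pics/scene0.npy").astype(int);print("diff done/bolt/brush/clamp regions",[np.abs(a[s]-im[s].astype(int)).mean().round(1) for s in [np.s_[238:270,125:190],np.s_[193:225,214:234],np.s_[300:340,78:190],np.s_[278:355,220:382]]])
E
```

```text
-45 65 [501.46812483 126.62667587]
-45 -65 [116.67701307 222.66463861]
78 65 [611.19395836 335.59851012]
78 -65 [196.15078304 449.75981922]
diff done/bolt/brush/clamp regions [np.float64(4.3), np.float64(19.2), np.float64(5.6), np.float64(4.9)]
```

View pics/z17.png

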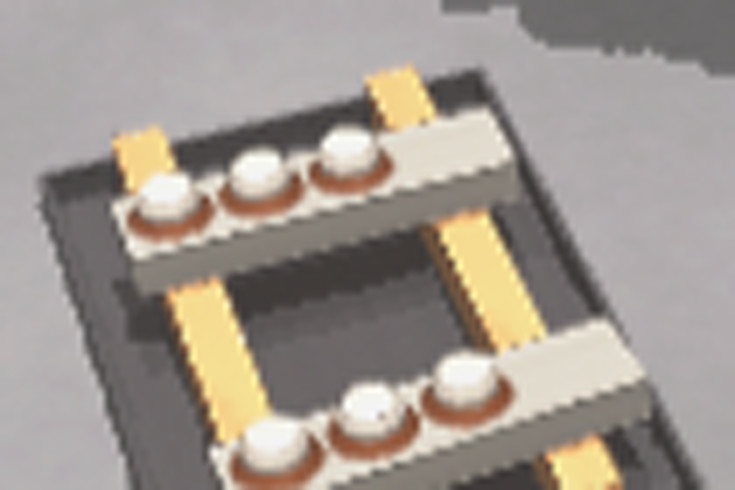

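The bar's end midpoints are at (501,131) and (124,229), against predicted (501,127) and (117,223). So it is within about 2 mm of the target and square. Handing in.

```bash
python3 -c "
from cell import ctrl
print(ctrl.sign_off())"
```

```text
the job is handed in; nothing more can be done
None
```

I handed the job in at about 31 s of the 54 s allowed; sign-off gives no verdict.

- **Clamp:** I pushed the orange handle over centre with the shut fingers, following its arc to the stop. In the pictures the arm stood upright with the bar still seated. The push peaked at about 38 N at the stop, from the fingers.
- **Lift and set-down:** I gripped the bar across its sides at mid-length and lifted it straight out, still tilted at about 35°. I then lowered its lower edge onto the battens. The pads held the tilt at first, with about 30 N on the battens. I eased the squeeze and pressed lightly until the bar lay flat, then released it and backed away.

Last checks from the scene picture:
- **Bar:** it lies flat, studs up, across both battens. It is within about 2 mm of the middle of the free part, square, and clear of the finished bar.
- **Clamp:** still open.
- **Other things:** the finished bar, bolt, screw clamp and brush look unmoved. One number disagreed: the bolt's patch of the picture changed more than the others (19 against 4 to 6). I put that down to the arm's shadow, as the bolt looks to stand where it did, but I did not measure its position again.

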